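Press the scrap-bin bar down and hold the flap open

TASK

Open the heavy steel flap of the food-scrap bin with its press bar: push the grey cutlery case along the counter until it is out from under the raised pad at the end of the bar, then press the pad all the way down with the fingertips and finish while still holding it down, so that the flap stands open. Do not pick up or tip the case or press the bar down onto it, do not touch the flap itself, and leave the other things on the counter where they are.

Things in the scene. Friction and masses are not known exactly. Their poses are not given: they have to be found in the camera images.
- station: fixed food-scrap station. Origin on the counter below the bar's pivot; x runs from pivot to pad, z up. Pivot 62 mm up between cheeks (34 x 40 mm, 75 tall). Open aluminium bin, 58 mm tall, at x -250 to -80, y -50 to 130 mm, under the flap. Base plate 70 mm wide, 6 mm thick, from bin to x = 40 mm; farther out the counter under the bar is bare
- bar (a joint): press bar angle, rad: 0 = at rest, long end up; 0.36 = long end down on its stop. Steel bar 22 mm wide, 8 mm thick; its short arm (65 mm) ends in a ball under the flap's lip, its long arm (+x) carries the pad. Only the flap's weight resists: 3 to 9 N on the pad; let go, it swings back up. Cannot be removed
- pad_top (a point): centre of the top of the grey plastic pad, 40 (along the bar) x 32 x 8 mm, on the bar's long end, 200 mm from the pivot. At rest about 98 mm above the counter, the bar sloping 0.16 rad down to the pivot; fully down about 26 mm above the counter, sloping 0.20 rad the other way. Moves almost straight down
- flap (a joint): flap opening, rad: 0 = shut, about 0.49 with the bar fully down. Steel plate about 1 kg, 170 x 172 x 5 mm, hinged along the station's x at its y = -45 mm, 60 mm up; the edge at y = 130 mm swings up. A 50 mm wide lip sticks out at the pivot side, over the bar's ball. Falls shut when not held up
- flap_edge (a point): middle of the top of the flap's free edge, 175 mm from the hinge; 65 mm above the counter when shut, about 145 mm with the bar fully down
- cutlery_case: closed grey plastic case, 90 x 230 x 40 mm (x, y, z), about 0.4 kg, lid fixed; origin at the centre of its underside. Loose and flat on the counter, axes within 0.15 rad of the station's, centre 92 to 107 mm to the station's +y side of the bar, one end under the pad, where it would stop the bar. The counter past the bar's end (station x 0.24 to 0.35 m) is free
- mug: white ceramic mug, 80 mm wide, 90 mm tall, handle towards its own +y; stands beside the fulcrum; origin at the centre of its underside. To be left alone
- teaspoon: steel teaspoon, 140 mm long, lying on the counter along its own x, near the bar; origin below its middle. To be left alone
- bento_box: purple lidded bento box, 114 x 174 x 56 mm (x, y, z); origin at the centre of its underside. To be left alone
- canister: empty clear acrylic canister, open, 90 mm wide, 140 mm tall; origin at the centre of its underside. To be left alone
- bowl: blue ceramic bowl, 110 mm wide, 50 mm tall; origin at the centre of its underside. To be left alone
- spice_jar: amber glass spice jar, 52 mm wide, 85 mm tall; origin at the centre of its underside. To be left alone
Things that resemble listed ones, but are neither listed nor needed, are in the scene too. Leave any green look-alike of the cutlery_case alone.

How it is judged:
By the outcome, as a careful person would: the job done as asked, in the order asked, and still so for the second after the job is handed in, while the arm keeps its last pose, push and grip.
It also fails if it takes over 40 s, if anything falls off the work surface, if the arm or the gripper's body presses on something with over 40 N, if the wrist force passes 120 N, or if a joint passes its speed limit or range.

ROBOT

A 6-joint arm with a two-finger parallel gripper is mounted at the origin on the work surface. World frame = base frame: x ahead of the robot, y to its left, z up, the work surface at z = 0. Lengths are in m, angles in rad, forces in N, time in s.
With the tool pointing down it reaches from about 0.375 to 0.925 m from the base axis. Payload 5.7 kg.
Tool frame: the origin (TCP) lies midway between the tips of the shut fingers; the grasp point (between the pads) lies 19 mm behind it; z points along the fingers, y is the direction in which the jaws open and shut (so a half turn about z gives the same grasp; the last joint's range is limited). The gripper opens to 85 mm and grips with 20 to 120 N. Pads are 22 mm wide; open, the fingers measure 114 mm over their backs; the gripper's body (76 mm by 85 mm) begins 54 mm behind the grasp point. The pads swing forward as they close: fully open they stand 13 mm farther back than shut.
Start: joints at [-1.272, 0.359, 1.51, -0, 1.272, -0.115], TCP at [0.241, -0.549, 0.231] pointing down, gripper open.
Joint ranges: [-2.97, 2.97], [-1.01, 2.36], [0.21, 2.38], [-0.96, 4.11], [0.2, 2.71], [-2.98, 2.98]. Speed limits (rad/s): [2.39, 2.39, 3.14, 3.14, 3.14, 3.14].

INTERFACE

Orientations are given as a unit quaternion [x, y, z, w].
In Python, from workcell import r gives the robot as it stands.
- The arm moves only by the tool drive_tool, never from a script. Its argument "commands" is a list that holds one entry, the list of rows, each a list of 5 numbers: the opening, from 0 (shut) to 1 (fully open), then the shift along the tool's x, y, z scaled (see below), then the turn about the tool's z scaled (see below). In form: [[[claw, tx, ty, tz, yaw], ...]]. A call has 1 to 10 rows; each row is the pose to reach, as a shift and turn from the pose measured when the call began, along the tool's axes at that moment, turning the shorter way round; what a row does not reach only later rows make up. The controller multiplies each number of a shift by 100 mm and each number of a turn by 360 degrees. A row lasts 1/8 s, in which the tool goes at most 62.5 mm and 10.7 degrees, less where a joint would pass 70% of its speed; a pose out of reach is approached as far as the arm can. A call with a number of a shift or a turn outside -1 to 1 is refused whole. A call with a gripper value outside its range is refused whole. The fingers move at their own pace and stop on an object; the grip force is fixed at half the most. Time passes only in rows, so rows that repeat a pose let the fingers close. It gives the time, the measured TCP pose, the force and the opening at its end, in the units of the state.
- r.get_obs(): the state, without advancing time (a new reading comes with each control period).
- r.get_image(name): name is "side" or "top"; returns the picture (384x512x3 uint8, red, green, blue); there is no depth.
- r.calibration(name): a dict with "fx", "fy", "cx", "cy" (pixels), "cam_to_world" (4x4, takes a point from camera to world coordinates). Camera axes: x right, y up, looking along -z (the intrinsics and any distortion apply to the point x, -y, -z); pixel columns grow to the right and rows downward; lengths in m; the calibration is good to about 2 mm. A picture is of the moment at which its call begins. calibration takes no time and is no camera call.
- r.job_done(): hands the job in, once; it reports no verdict.
Trained networks look in the newest picture that a camera, given by its name, has taken for a name from the list of things; names that differ only in an ending like _2 or _b are one class to them, and where a whole thing is asked for, a point or a joint stands for the part that bears it (a point fixed in the world has none). Each returns a list of dicts, best first, with "confidence" (0 to 1); they miss things now and then, are a little off and sometimes report something else, mostly with a low value. They report only what shows in the picture. A call takes as long as a camera call. They do not tell look-alikes from the thing itself.
- r.masks_of(label, camera): "mask" (384x512 bool, what is visible of it).
- r.place_of(label, camera): "point" ([x, y, z] in m, in the coordinates of the camera as it stood for that picture, good to about 4 mm: a listed point, or the origin of a listed thing).
The state is a dict: "t": time; "q": joint angles; "dq": joint speeds; "joint_efforts": joint torques, N m; "ee_pos": TCP position; "orientation": TCP orientation; "ft_force": force on the tool from outside, world axes, zero at the start; "torque": the same for the moment, N m; "opening": opening from 0.0 (shut) to 1.0 (fully open).
Only numpy, scipy, OpenCV 4.12 (cv2) and the standard library are available. Lean on these libraries where they do the work, as an engineer would, in place of code of your own. Each camera call takes 0.05 s, during which the arm holds its last target.

## Working session

There is one attempt and no reset: what is moved stays moved. The work goes in short steps, Python scripts to look and compute and a tool call to move; the robot and the scene stay as the last step left them, time stands still between calls to the robot, and variables do not carry over. Pictures are saved under pics/ and viewed, and the job is handed in when it is done.

Besides the shell and the picture viewer there is one more tool, called after ">>>" as name([rows], argument=value, ...), one row to a line, values as JSON. drive_tool: Moves the arm, as the interface text tells. Shifts and turns lie within -1 to 1; 1 stands for 100 mm of shift or 360 degrees of turn. Its arguments: {"type":"object","properties":{"commands":{"type":"array","items":{"type":"array","items":{"type":"array","items":{"type":"number","minimum":-1,"maximum":1}}}}},"required":["commands"]}

```bash
mkdir -p pics; cat > h.py <<'E'
import numpy as np, cv2
from workcell import r
def c2w(cam,p):
    T=np.array(r.calibration(cam)["cam_to_world"]); return (T@np.r_[p,1])[:3]
def proj(cam,P):
    c=r.calibration(cam);T=np.linalg.inv(np.array(c["cam_to_world"]));P=np.atleast_2d(P)
    q=(T@np.c_[P,np.ones(len(P))].T).T
    return np.c_[c["fx"]*q[:,0]/-q[:,2]+c["cx"], c["cy"]+c["fy"]*(-q[:,1])/-q[:,2]]
def back(cam,u,v,z):
    c=r.calibration(cam);T=np.array(c["cam_to_world"])
    d=T[:3,:3]@np.array([(u-c["cx"])/c["fx"],-(v-c["cy"])/c["fy"],-1]);o=T[:3,3]
    return o+d*(z-o[2])/d[2]
def save(cam,n):
    im=r.get_image(cam); cv2.imwrite(f"pics/{n}.png",cv2.cvtColor(im,cv2.COLOR_RGB2BGR)); return im
E
python3 - <<'E'
from h import *
for c in("top","side"):
    save(c,c+"0"); print(c,r.calibration(c))
    for l in ["station","pad_top","flap_edge","cutlery_case","mug","teaspoon","bento_box","canister","bowl","spice_jar"]:
        print(l,[(round(d["confidence"],2),c2w(c,d["point"]).round(3).tolist(),proj(c,c2w(c,d["point"])).round(0).tolist()) for d in r.place_of(l,c)])
print(r.get_obs())
E
```

```text
top {'fx': 428.6190464200701, 'fy': 428.6190464200701, 'cx': 258.2766484779778, 'cy': 190.59015835017075, 'cam_to_world': array([[-0.02693121,  0.99381227, -0.10775847,  0.30985254],
       [-0.99962506, -0.02624069,  0.00782116, -0.03928487],
       [ 0.00494511,  0.1079287 ,  0.99414634,  1.66161384],
       [ 0.        ,  0.        ,  0.        ,  1.        ]])}
station [(0.73, [0.652, 0.451, 0.003], [[129.0, 153.0]]), (0.6, [0.499, 0.038, -0.004], [[235.0, 189.0]])]
pad_top [(0.87, [0.499, -0.156, 0.098], [[287.0, 185.0]])]
flap_edge [(0.94, [0.629, 0.204, 0.068], [[189.0, 154.0]])]
cutlery_case [(0.93, [0.279, 0.253, 0.002], [[180.0, 247.0]]), (0.88, [0.604, -0.194, -0.003], [[293.0, 161.0]])]
mug [(0.76, [0.657, 0.029, 0.001], [[237.0, 149.0]])]
teaspoon [(0.54, [0.442, -0.089, -0.0], [[268.0, 203.0]]), (0.38, [0.473, -0.553, -0.001], [[387.0, 192.0]])]
bento_box [(0.87, [0.471, -0.553, -0.001], [[386.0, 192.0]])]
canister [(0.77, [0.655, 0.448, 0.002], [[130.0, 152.0]])]
bowl [(0.94, [0.347, -0.318, -0.002], [[328.0, 226.0]])]
spice_jar [(0.75, [0.679, -0.401, -0.001], [[345.0
[... 986 characters left out ...]
0.398, 0.001], [[284.0, 156.0]])]
{'t': 1.1, 'q': array([-1.27210531e+00,  3.58765465e-01,  1.51043597e+00,  2.38052200e-05,
        1.27251780e+00, -1.15112719e-01]), 'dq': array([-0.00093407,  0.00159699,  0.00090924, -0.00291031, -0.00072517,
        0.0012289 ]), 'joint_efforts': array([ 1.37267722e-03, -5.27597630e+01, -2.79050213e+01, -3.80302336e-04,
        1.87745747e-03, -7.32316607e-06]), 'ee_pos': array([ 0.24123395, -0.54930691,  0.23127364]), 'orientation': array([ 9.78672773e-01,  2.05425411e-01,  5.52763246e-06, -6.40675499e-05]), 'ft_force': array([ 0.26952011,  0.22269886, -0.76542279]), 'torque': array([-0.01737234, -0.00378673, -0.00352934]), 'opening': 0.996757471534601}
```

```bash
sleep 1
python3 - <<'E'
import cv2
a=cv2.imread("pics/top0.png");b=cv2.imread("pics/side0.png")
cv2.imwrite("pics/t0c.png",cv2.resize(a[100:290,100:420],None,fx=2.5,fy=2.5,interpolation=cv2.INTER_CUBIC))
cv2.imwrite("pics/s0c.png",cv2.resize(b[100:340,60:380],None,fx=2.5,fy=2.5,interpolation=cv2.INTER_CUBIC))
E
```

```text
(no output)
```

View pics/t0c.png

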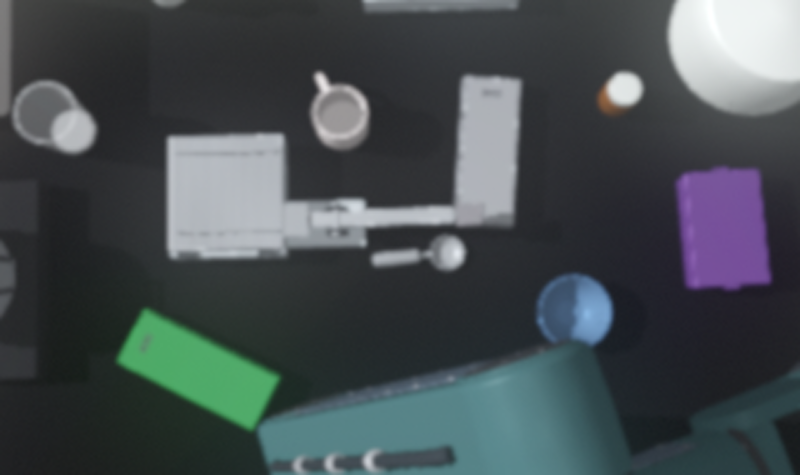

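View pics/s0c.png

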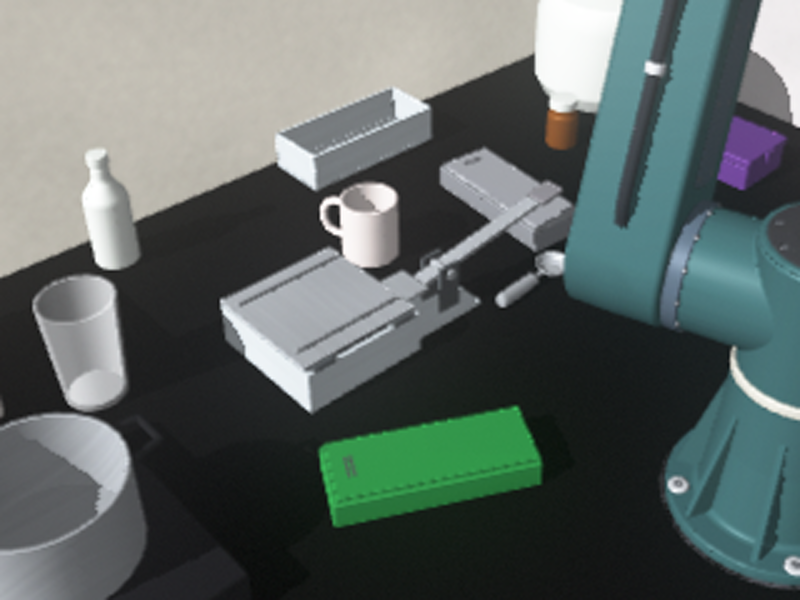

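The case to push is the grey one at top pixel (293,161), whose lower end lies under the pad at (287,185). Two other things could be taken for it: the green look-alike at (180,247), and the open grey tray near the top edge at about (276,101). I'll check the choice in a close crop and fit the case's outline.

```bash
python3 - <<'E'
from h import *
im=save("top","t1")
best=None
for d in r.masks_of("cutlery_case","top"):
    m=d["mask"].astype(np.uint8); ys,xs=np.nonzero(m)
    print(d["confidence"],xs.mean(),ys.mean(),len(xs), im[m>0].mean(0))
    if xs.mean()>250:
        c=max(cv2.findContours(m,0,1)[0],key=cv2.contourArea)[:,0]
        P=np.array([back("top",u,v,0.04)[:2] for u,v in c],np.float32)
        rc=cv2.minAreaRect(P); print(rc, cv2.boxPoints(rc).round(3).tolist())
for l in("station","teaspoon","mug"):
  for d in r.masks_of(l,"top"):
    ys,xs=np.nonzero(d["mask"]); print(l,d["confidence"],xs.min(),xs.max(),ys.min(),ys.max())
b=cv2.cvtColor(im,4)
# overlay predicted case top corners
def rect(cx,cy,a):
    c,s=np.cos(a),np.sin(a); 
    return proj("top",[[cx+c*i*.115-s*j*.045,cy+s*i*.115+c*j*.045,.04] for i,j in((1,1),(1,-1),(-1,-1),(-1,1))])
cr=cv2.resize(b[110:210,210:340],None,fx=6,fy=6,interpolation=cv2.INTER_CUBIC)
for a,col in((0,(0,0,255)),(-.03,(0,255,0)),(-.06,(255,0,0))):
    q=((rect(.604,-.194,a)-[210,110]+.5)*6).astype(np.int32); cv2.polylines(cr,[q],True,col,1)
cv2.imwrite("pics/t1c.png",cr)
E
```

```text
0.84 295.1846635367762 159.26917057902975 1278 [166.70970266 170.21830986 176.07668232]
((0.5983266830444336, -0.19519631564617157), (0.09067873656749725, 0.22783973813056946), 84.45962524414062) [[0.48100000619888306, -0.2290000021457672], [0.7070000171661377, -0.25099998712539673], [0.7160000205039978, -0.16099999845027924], [0.48899999260902405, -0.13899999856948853]]
0.65 179.735432016075 247.20361687876758 1493 [ 75.97789685 162.69591427 100.59075687]
station 0.73 226 246 129 159
station 0.6 168 293 154 203
station 0.49 168 222 154 199
teaspoon 0.65 250 285 194 207
teaspoon 0.17 281 308 130 190
mug 0.82 226 246 133 158
mug 0.57 250 284 195 205
```

```bash
sleep 1
```

```text
(no output)
```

View pics/t1c.png

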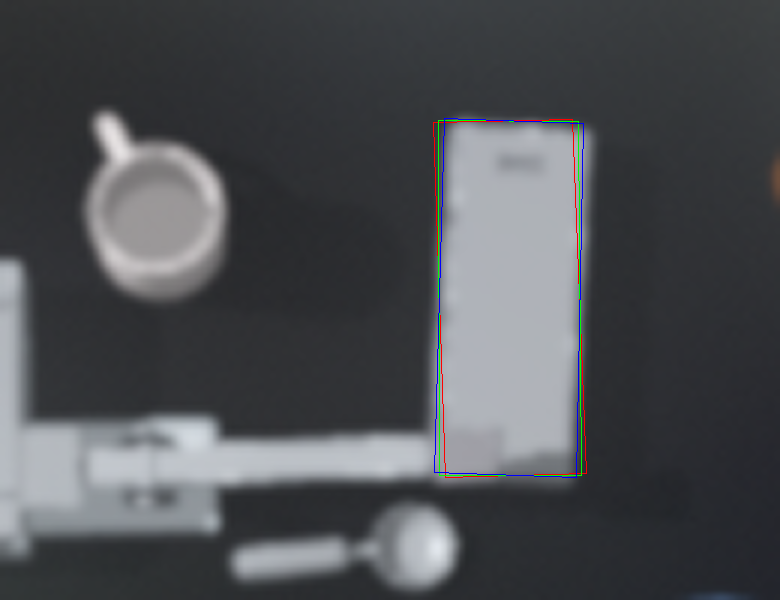

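The crop confirms it: a grey closed case with the bar's pad over its lower left corner. Its yaw is about -0.085 rad and its centre about (0.602, -0.195). I'll push its left face with both fingertips towards world -y, which is past the bar's end. First I turn the tool and start the approach.

>>> drive_tool([
  [[0.6, 0.5, -0.2, 0, -0.03], [0.6, 0.9, -0.45, 0, -0.06], [0.6, 0.9, -0.45, 0, -0.09], [0.6, 0.9, -0.45, 0, -0.12], [0.6, 0.9, -0.45, 0, -0.15], [0.6, 0.9, -0.45, 0, -0.17], [0.6, 0.9, -0.45, 0, -0.17]],
])

```text
t: 2.22
ee_pos: [0.3056, -0.472, 0.2313]
orientation: [0.738, 0.675, -0.0, 0.0]
ft_force: [-0.1, 0.3, 0.8]
opening: 0.6
```

```bash
cat > g.py <<'E'
import sys
from h import *
from scipy.spatial.transform import Rotation as R
o=r.get_obs();M=R.from_quat(o["orientation"]).as_matrix()
print(o["t"],o["ee_pos"].round(4),o["ft_force"].round(1),o["opening"]); print("x",M[:,0].round(3),"y",M[:,1].round(3),"q",o["q"].round(2))
if len(sys.argv)>1:
    g=np.array([float(a) for a in sys.argv[1:4]]); print("shift/100mm",(M.T@(g-o["ee_pos"])*10).round(3))
E
python3 g.py 0.605 -0.115 0.231
```

```text
2.225 [ 0.3056 -0.472   0.2313] [-0.1  0.3  0.8] 0.6001834651771323
x [ 0.09   0.996 -0.   ] y [ 0.996 -0.09  -0.   ] q [-1.12  0.3   1.59 -0.    1.24 -1.03]
shift/100mm [3.824e+00 2.661e+00 3.000e-03]
```

>>> drive_tool([
  [[0.6, 0.45, 0.35, 0, 0], [0.6, 0.95, 0.68, 0, 0], [0.6, 0.95, 0.68, 0, 0]],
])

```text
t: 2.6
ee_pos: [0.3836, -0.3802, 0.2313]
orientation: [0.738, 0.675, 0.001, -0.0]
ft_force: [-0.7, -1.1, -0.4]
opening: 0.602
```

>>> drive_tool([
  [[0.6, 0.45, 0.35, 0, 0], [0.6, 0.95, 0.68, 0, 0], [0.6, 0.95, 0.68, 0, 0]],
])

```text
t: 2.98
ee_pos: [0.4615, -0.2893, 0.2315]
orientation: [0.737, 0.676, 0.001, -0.0]
ft_force: [-0.5, -0.5, 0.5]
opening: 0.597
```

>>> drive_tool([
  [[0.6, 0.45, 0.35, 0, 0], [0.6, 0.95, 0.68, 0, 0], [0.6, 0.95, 0.68, 0, 0]],
])

```text
t: 3.35
ee_pos: [0.539, -0.1993, 0.2318]
orientation: [0.736, 0.677, 0.001, -0.0]
ft_force: [0.3, -1.3, 0.3]
opening: 0.603
```

```bash
python3 g.py 0.605 -0.112 0.12
```

```text
3.35 [ 0.539  -0.1993  0.2318] [ 0.3 -1.3  0.3] 0.6026058468808485
x [0.085 0.996 0.002] y [ 0.996 -0.085  0.002] q [-0.48  0.32  1.57  0.    1.25 -0.39]
shift/100mm [0.923 0.582 1.121]
```

>>> drive_tool([
  [[0.6, 0.5, 0.3, 0, 0], [0.6, 0.92, 0.58, 0, 0], [0.6, 0.92, 0.58, 0.4, 0], [0.6, 0.92, 0.58, 0.9, 0], [0.6, 0.92, 0.58, 0.9, 0]],
])

```text
t: 3.98
ee_pos: [0.6008, -0.1134, 0.1385]
orientation: [0.737, 0.676, -0.001, -0.004]
ft_force: [-0.7, 0.2, 1.2]
opening: 0.601
```

```bash
python3 g.py 0.605 -0.112 0.014; python3 - <<'E'
from h import *
im=save("top","t2");im2=save("side","s2")
cv2.imwrite("pics/t2c.png",np.hstack([cv2.resize(cv2.cvtColor(i,4)[a:a+130,b:b+130],(400,400),interpolation=2) for i,a,b in((im,100,210),(im2,110,180))]))
E
```

```text
3.975 [ 0.6008 -0.1134  0.1385] [-0.7  0.2  1.2] 0.6013492395004608
x [0.087 0.996 0.003] y [ 0.996 -0.087 -0.007] q [-0.3   0.47  1.58  0.    1.1  -0.21]
shift/100mm [0.013 0.049 1.244]
```

```bash
sleep 1
```

```text
(no output)
```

View pics/t2c.png

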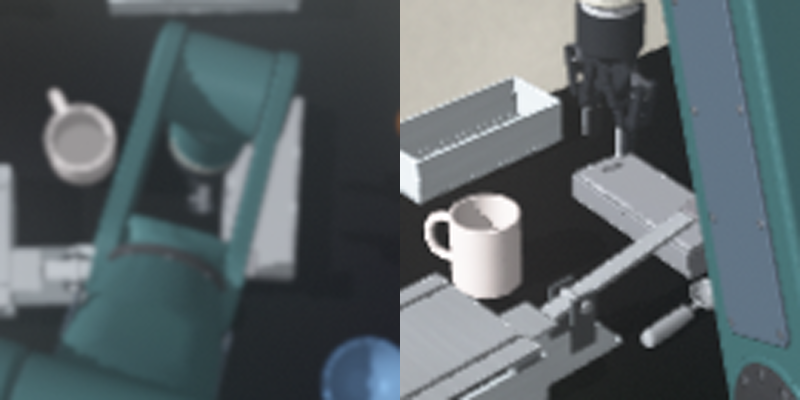

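The side crop shows the open fingers hanging beside the case's near face, clear of the mug (485,245) and the bar. Next I go down.

>>> drive_tool([
  [[0.6, 0.02, 0.04, 0.4, 0], [0.6, 0.02, 0.04, 0.8, 0], [0.6, 0.02, 0.04, 1.0, 0], [0.6, 0.02, 0.04, 1.0, 0]],
])

```text
t: 4.58
ee_pos: [0.6095, -0.1133, 0.0437]
orientation: [0.737, 0.675, 0.001, 0.0]
ft_force: [-0.1, -0.4, 0.4]
opening: 0.599
```

>>> drive_tool([
  [[0.6, 0, 0, 0.14, 0], [0.6, 0, 0, 0.26, 0], [0.6, 0, 0, 0.26, 0]],
])

```text
t: 4.95
ee_pos: [0.609, -0.1131, 0.0171]
orientation: [0.737, 0.675, 0.001, -0.0]
ft_force: [-0.0, 0.0, -0.6]
opening: 0.599
```

```bash
python3 g.py 0.600 -0.145 0.014
```

```text
4.95 [ 0.609  -0.1131  0.0171] [-0.   0.  -0.6] 0.5987274415023349
x [0.088 0.996 0.002] y [ 0.996 -0.088  0.001] q [-0.3   0.63  1.65  0.    0.85 -0.21]
shift/100mm [-0.325 -0.061  0.03 ]
```

>>> drive_tool([
  [[0.6, -0.1, -0.02, 0.04, 0], [0.6, -0.16, -0.03, 0.04, 0], [0.6, -0.22, -0.04, 0.04, 0], [0.6, -0.28, -0.05, 0.04, 0], [0.6, -0.34, -0.06, 0.04, 0], [0.6, -0.4, -0.06, 0.04, 0], [0.6, -0.46, -0.06, 0.04, 0], [0.6, -0.5, -0.06, 0.04, 0]],
])

```text
t: 5.95
ee_pos: [0.5986, -0.1627, 0.013]
orientation: [0.738, 0.675, 0.001, -0.0]
ft_force: [0.1, 2.1, 1.7]
opening: 0.603
```

```bash
cat > look.py <<'E'
import sys
from h import *
n=sys.argv[1]
im=save("top","t"+n);im2=save("side","s"+n)
cv2.imwrite(f"pics/c{n}.png",np.hstack([cv2.resize(cv2.cvtColor(i,4)[a:a+130,b:b+130],(400,400),interpolation=2) for i,a,b in((im,110,220),(im2,110,190))]))
for c in("top","side"):
  for l in ("cutlery_case","pad_top","mug","teaspoon","flap_edge"):
    print(c,l,[(round(d["confidence"],2),c2w(c,d["point"]).round(3).tolist()) for d in r.place_of(l,c)])
E
python3 g.py; python3 look.py 3
```

```text
5.95 [ 0.5986 -0.1627  0.013 ] [0.1 2.1 1.7] 0.603160192529964
x [0.088 0.996 0.002] y [ 0.996 -0.088  0.001] q [-0.38  0.64  1.65  0.    0.85 -0.29]
top cutlery_case [(0.87, [0.28, 0.254, 0.001]), (0.64, [0.6, -0.217, -0.0]), (0.33, [0.682, -0.402, 0.003])]
top pad_top [(0.54, [0.351, -0.318, -0.003])]
top mug [(0.75, [0.654, 0.031, 0.003])]
top teaspoon []
top flap_edge [(0.88, [0.629, 0.204, 0.066])]
side cutlery_case [(0.67, [0.278, 0.255, -0.0]), (0.64, [0.6, -0.216, -0.004])]
side pad_top [(0.58, [0.498, -0.156, 0.096]), (0.25, [0.659, 0.028, -0.001])]
side mug [(0.96, [0.659, 0.032, 0.004])]
side teaspoon [(0.43, [0.443, -0.083, -0.002])]
side flap_edge [(0.67, [0.628, 0.203, 0.066])]
```

```bash
sleep 1
```

```text
(no output)
```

View pics/c3.png

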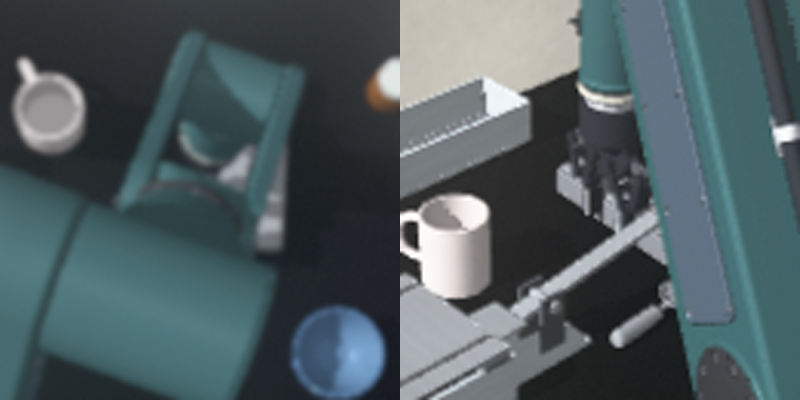

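The case has slid 22 mm with about 2 N of force, and the fingers are flush against its face. I'll push about 50 mm more.

>>> drive_tool([
  [[0.6, -0.06, 0, 0, 0], [0.6, -0.12, 0, 0, 0], [0.6, -0.19, 0, 0, 0], [0.6, -0.26, 0, 0, 0], [0.6, -0.33, 0, 0, 0], [0.6, -0.4, 0, 0, 0], [0.6, -0.46, 0, 0, 0], [0.6, -0.5, 0, 0, 0], [0.6, -0.52, 0, 0, 0], [0.6, -0.52, 0, 0, 0]],
])

```text
t: 7.8
ee_pos: [0.594, -0.2145, 0.0128]
orientation: [0.737, 0.675, 0.001, -0.0]
ft_force: [0.3, 0.2, -0.0]
opening: 0.604
```

>>> drive_tool([
  [[0.6, 0.1, 0, 0, 0], [0.6, 0.2, 0, 0, 0], [0.3, 0.2, 0, -0.4, 0], [0, 0.2, 0, -0.9, 0], [0, 0.2, 0, -1.0, 0], [0, 0.2, 0, -1.0, 0]],
])

```text
t: 8.55
ee_pos: [0.5961, -0.1943, 0.1134]
orientation: [0.737, 0.676, 0.001, 0.0]
ft_force: [0.5, 0.3, -1.3]
opening: 0.001
```

>>> drive_tool([
  [[0, 0, 0, -0.4, 0], [0, 0, 0, -0.8, 0], [0, 0, 0, -0.8, 0]],
])

```text
t: 8.93
ee_pos: [0.5972, -0.1947, 0.1948]
orientation: [0.737, 0.676, 0.002, 0.002]
ft_force: [-1.4, -0.1, -0.2]
opening: 0.003
```

```bash
python3 g.py; python3 look.py 4
```

```text
8.925 [ 0.5972 -0.1947  0.1948] [-1.4 -0.1 -0.2] 0.0028274181938388637
x [ 0.087  0.996 -0.   ] y [ 0.996 -0.087  0.005] q [-0.43  0.43  1.49  0.    1.21 -0.34]
top cutlery_case [(0.94, [0.28, 0.251, 0.001]), (0.62, [0.597, -0.27, -0.006])]
top pad_top []
top mug [(0.69, [0.655, 0.029, 0.001]), (0.44, [0.629, 0.206, 0.068])]
top teaspoon [(0.34, [0.657, 0.031, 0.0])]
top flap_edge [(0.93, [0.628, 0.205, 0.071])]
side cutlery_case [(0.75, [0.596, -0.269, 0.0]), (0.7, [0.279, 0.254, 0.001])]
side pad_top [(0.6, [0.497, -0.157, 0.092])]
side mug [(0.65, [0.659, 0.033, 0.003])]
side teaspoon [(0.17, [0.627, 0.204, 0.066])]
side flap_edge [(0.75, [0.625, 0.204, 0.067])]
```

```bash
sleep 1
```

```text
(no output)
```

View pics/c4.png

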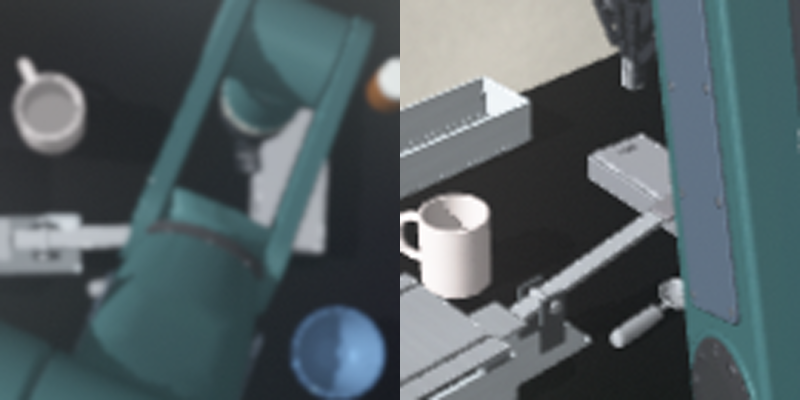

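The case is now centred at about (0.597, -0.270), so its near face is at y ≈ -0.215 and the pad ends at about -0.177: about 35 mm clear. Mug and spoon have not moved. Now I bring the shut fingertips over the pad.

```bash
python3 g.py 0.498 -0.156 0.135
```

```text
9.525 [ 0.5958 -0.1943  0.1931] [-0.7 -0.1  0.4] -0.0008427800859743483
x [0.087 0.996 0.001] y [ 0.996 -0.087  0.002] q [-0.43  0.43  1.5   0.    1.21 -0.34]
shift/100mm [ 0.296 -1.008  0.579]
```

>>> drive_tool([
  [[0, 0.15, -0.5, 0, 0], [0, 0.3, -1.0, 0, 0], [0, 0.3, -1.0, 0.3, 0], [0, 0.3, -1.0, 0.55, 0], [0, 0.3, -1.0, 0.55, 0], [0, 0.3, -1.0, 0.55, 0]],
])

```text
t: 10.28
ee_pos: [0.4995, -0.156, 0.1387]
orientation: [0.737, 0.676, 0.001, 0.001]
ft_force: [-0.1, -0.3, 0.8]
opening: -0.001
```

```bash
python3 g.py 0.498 -0.156 0.026;python3 look.py 5
```

```text
10.275 [ 0.4995 -0.156   0.1387] [-0.1 -0.3  0.8] -0.0006696498859404771
x [0.087 0.996 0.001] y [ 0.996 -0.087  0.003] q [-0.44  0.36  1.78  0.    1.   -0.35]
shift/100mm [-0.002 -0.018  1.127]
top cutlery_case [(0.69, [0.599, -0.269, -0.002])]
top pad_top [(0.59, [0.498, -0.158, 0.097])]
top mug [(0.77, [0.656, 0.03, 0.001])]
top teaspoon [(0.64, [0.443, -0.086, -0.001]), (0.36, [0.597, -0.27, 0.0])]
top flap_edge [(0.85, [0.629, 0.204, 0.07])]
side cutlery_case [(0.79, [0.592, -0.268, -0.002]), (0.71, [0.279, 0.257, 0.001])]
side pad_top [(0.9, [0.497, -0.159, 0.091])]
side mug [(0.22, [0.657, 0.457, -0.001])]
side teaspoon [(0.64, [0.659, 0.454, 0.0]), (0.6, [0.443, -0.086, 0.001])]
side flap_edge [(0.6, [0.625, 0.202, 0.066])]
```

```bash
sleep 1
```

```text
(no output)
```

View pics/c5.png

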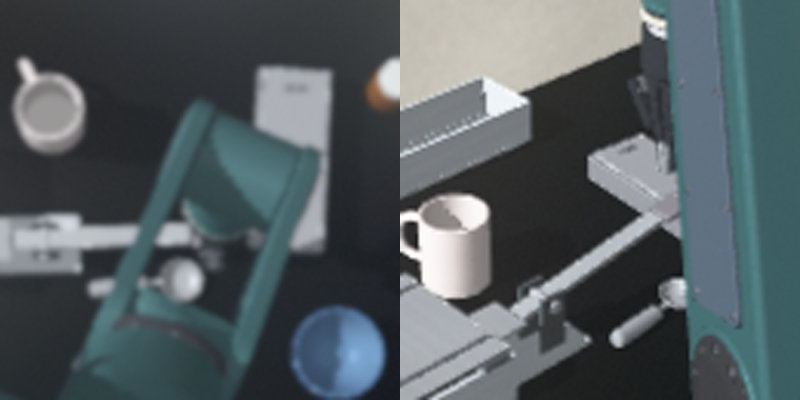

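The tip is over the pad and everything else is in place. Now I press slowly.

>>> drive_tool([
  [[0, 0, -0.02, 0.2, 0], [0, 0, -0.02, 0.32, 0], [0, 0, -0.02, 0.4, 0], [0, 0, -0.02, 0.48, 0], [0, 0, -0.02, 0.56, 0], [0, 0, -0.02, 0.64, 0], [0, 0, -0.02, 0.72, 0], [0, 0, -0.02, 0.8, 0], [0, 0, -0.02, 0.88, 0], [0, 0, -0.02, 0.9, 0]],
])

```text
t: 12.12
ee_pos: [0.4978, -0.1562, 0.0482]
orientation: [0.737, 0.676, 0.001, 0.001]
ft_force: [-1.2, -3.6, 4.9]
opening: -0.001
```

```bash
python3 g.py 0.498 -0.156 0.026;python3 look.py 6
```

```text
12.125 [ 0.4978 -0.1562  0.0482] [-1.2 -3.6  4.9] -0.0014730183775751025
x [ 0.087  0.996 -0.   ] y [ 0.996 -0.087  0.003] q [-0.44  0.49  1.86  0.    0.79 -0.35]
shift/100mm [0.003 0.001 0.222]
top cutlery_case [(0.81, [0.597, -0.268, -0.0]), (0.34, [0.615, 0.204, 0.126])]
top pad_top [(0.77, [0.498, -0.163, 0.047]), (0.58, [0.473, -0.552, -0.001])]
top mug [(0.77, [0.658, 0.027, -0.002]), (0.32, [0.5, 0.039, -0.001])]
top teaspoon [(0.38, [0.445, -0.086, 0.003]), (0.38, [0.654, 0.453, 0.001])]
top flap_edge [(0.64, [0.619, 0.203, 0.123])]
side cutlery_case [(0.91, [0.28, 0.252, 0.003])]
side pad_top []
side mug [(0.61, [0.658, 0.033, 0.003])]
side teaspoon [(0.43, [0.445, -0.084, -0.002])]
side flap_edge [(0.78, [0.618, 0.202, 0.121])]
```

```bash
sleep 1
```

```text
(no output)
```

View pics/c6.png

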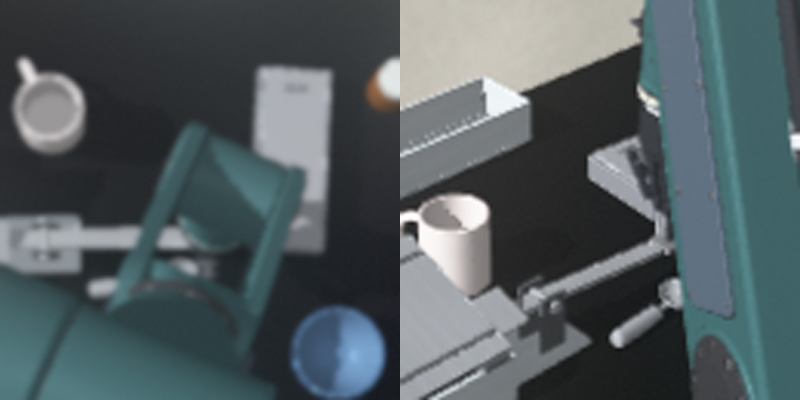

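The flap is opening, with its edge at z ≈ 0.12, against about 5 N. I'll carry on to the stop.

>>> drive_tool([
  [[0, 0, 0, 0.06, 0], [0, 0, 0, 0.12, 0], [0, 0, 0, 0.17, 0], [0, 0, 0, 0.2, 0], [0, 0, 0, 0.22, 0], [0, 0, 0, 0.22, 0]],
])

```text
t: 13.48
ee_pos: [0.4974, -0.1542, 0.0275]
orientation: [0.737, 0.675, 0.002, 0.0]
ft_force: [-2.3, 4.0, 23.0]
opening: -0.002
```

```bash
python3 g.py 0.498 -0.156 0.022
```

```text
13.475 [ 0.4974 -0.1542  0.0275] [-2.3  4.  23. ] -0.001613763775321623
x [0.088 0.996 0.002] y [ 0.996 -0.088  0.002] q [-0.44  0.52  1.88  0.    0.74 -0.35]
shift/100mm [-0.018  0.007  0.055]
```

```bash
python3 look.py 7; python3 g.py; python3 - <<'E'
from h import *
for l in("bowl","spice_jar","bento_box","canister","station"):
  for c in("top","side"): print(l,c,[(round(d["confidence"],2),c2w(c,d["point"]).round(3).tolist()) for d in r.place_of(l,c)])
E
python3 g.py
```

```text
top cutlery_case [(0.74, [0.279, 0.252, 0.002]), (0.62, [0.596, -0.27, -0.002])]
top pad_top [(0.75, [0.501, -0.155, 0.026])]
top mug [(0.66, [0.656, 0.031, -0.001])]
top teaspoon []
top flap_edge [(0.58, [0.612, 0.204, 0.146]), (0.39, [0.498, 0.038, 0.001])]
side cutlery_case [(0.74, [0.277, 0.257, -0.0]), (0.69, [0.598, -0.27, -0.003])]
side pad_top [(0.63, [0.501, -0.157, 0.026])]
side mug [(0.78, [0.661, 0.031, 0.004])]
side teaspoon [(0.61, [0.443, -0.086, 0.0]), (0.35, [0.656, 0.455, 0.002])]
side flap_edge [(0.91, [0.605, 0.203, 0.146]), (0.37, [0.497, 0.043, -0.003])]
14.075 [ 0.4974 -0.1542  0.0275] [-2.4  4.  22.7] -0.001118788461727924
x [0.088 0.996 0.002] y [ 0.996 -0.088  0.003] q [-0.44  0.52  1.88  0.    0.74 -0.35]
bowl top [(0.7, [0.349, -0.315, -0.003])]
bowl side [(0.7, [0.354, -0.316, -0.001])]
spice_jar top [(0.64, [0.677, -0.398, -0.002])]
spice_jar side []
bento_box top [(0.91, [0.471, -0.554, 0.001])]
bento_box side [(0.83, [0.468, -0.547, 0.0])]
canister top [(0.9, [0.652, 0.453, 0.003])]
canister side [(0.75, [0.655, 0.452, -0.0])]
station top [(0.64, [0.498, 0.04, -0.002])]
station side [(0.69, [0.496, 0.04, -0.0])]
14.575 [ 0.4974 -0.1542  0.0275] [-2.3  4.6 23.6] 0.002383067044276492
x [0.088 0.996 0.002] y [ 0.996 -0.088  0.003] q [-0.44  0.52  1.88  0.    0.74 -0.35]
```

```bash
sleep 1
```

```text
(no output)
```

View pics/s7.png

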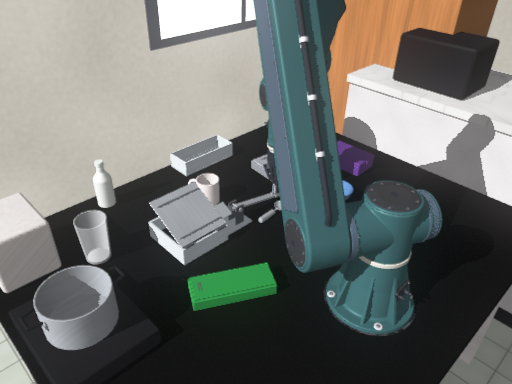

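View pics/c7.png

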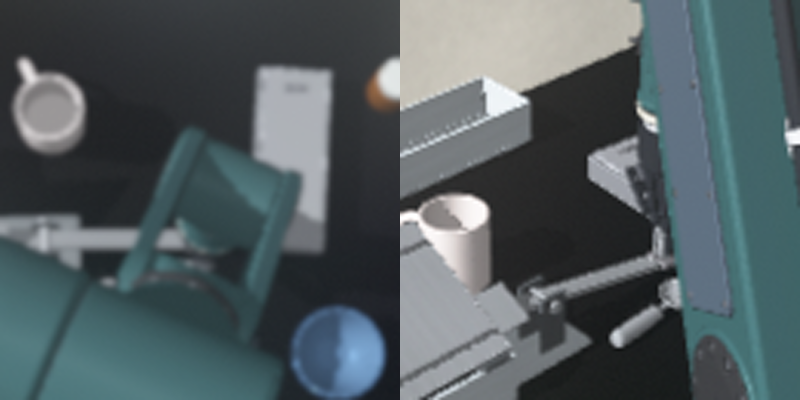

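The side picture shows the flap standing open at about (190,210), with the fingertips on the pad. Pad top is at z = 0.026 and the flap edge at 0.146, both matching the stated fully-down values. The hold is steady at about 23 N.

```bash
python3 -c "
from workcell import r
print(r.job_done())"
```

```text
the job is handed in; nothing more can be done
None
```

The flap stands open, and I handed the job in at about 14.6 s with the shut fingertips still holding the pad down.

- **Case:** I pushed the grey case about 75 mm flat along the counter, past the bar's end, using both open fingertips at about 2 N. It ended centred near (0.597, -0.270), about 35 mm clear of the pad.
- **Press:** both cameras put the pad top at z = 0.026 and the flap edge at z = 0.146, which matches fully down (0.026 and about 0.145). The force held steady at about 23 N.
- **Other things:** the mug, teaspoon, bowl, bento box, canister and green look-alike read within a few mm of where they started, in at least one camera each. In the last look the teaspoon was found only by the side camera and the spice jar only by the top camera, because the arm hid them.

No check failed. Some low-confidence detections were false, such as "mug" or "teaspoon" reported at other objects, and I disregarded them.

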